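# Find and release the latched channel key

### The job

One of the four white keys on the grey selector panel has been left latched down, so its channel is still on. With a fingertip, tap each of the four keys lightly in turn from left to right, as seen from the robot, to feel which one is latched, without pressing down a key that is up and without releasing the latched one yet. Once all four have been tapped, press the latched key down until it lets go and springs up, so that all four keys are up, and leave the things lying round the panel where they are.

Things in the scene. Friction and masses are not known exactly. Their poses are not given: they have to be found in the camera images.
- panel: Flat grey selector panel with an aluminium face, 96 mm (its x) by 246 mm (its y), face 36 mm above the worktop; it does not move. Origin at the centre of its underside; x points away from the robot, y along the key row to the left, z up.
- place_1 (a point): Fixed point on the panel's face (36 mm above the worktop) under the centre of the leftmost key as the robot sees the row; the key places are 52 mm apart along the panel's y. Any of the four keys may stand here.
- place_2 (a point): Fixed point on the panel's face (36 mm above the worktop) under the centre of the second from the left key as the robot sees the row; the key places are 52 mm apart along the panel's y. Any of the four keys may stand here.
- place_3 (a point): Fixed point on the panel's face (36 mm above the worktop) under the centre of the third from the left key as the robot sees the row; the key places are 52 mm apart along the panel's y. Any of the four keys may stand here.
- place_4 (a point): Fixed point on the panel's face (36 mm above the worktop) under the centre of the rightmost key as the robot sees the row; the key places are 52 mm apart along the panel's y. Any of the four keys may stand here.
- unit_a: One of four identical key units (white key in a black frame 46x40 mm, 2 mm high); the unit is fixed and stands on one of the four key places. Origin on the panel's face under the key's centre. Which unit stands where is drawn at random.
- key_a_top (a point): Centre of the flat top of the white key of unit_a, 34 mm (panel x) by 28 mm (panel y). 16 mm above the panel's face when the key is up, about 10 mm when latched; it moves with the key.
- key_a (a joint): Downward travel of the white key of unit_a: 0 up, about 0.0056 m latched down, 0.0115 m the bottom stop. A push-push key: its spring pushes up with 1.5 N at the top, rising by 1.1 N a mm (about 14 N at the bottom). Pressed from up past about 7 mm of travel and let go, it stays latched; a latched key feels solid under less than 7 N and stays latched if pushed no further than 7.5 mm; pressed to over 10 mm (about 12.5 N) and let go, it springs fully up.
- unit_b: One of four identical key units (white key in a black frame 46x40 mm, 2 mm high); the unit is fixed and stands on one of the four key places. Origin on the panel's face under the key's centre. Which unit stands where is drawn at random.
- key_b_top (a point): Centre of the flat top of the white key of unit_b, 34 mm (panel x) by 28 mm (panel y). 16 mm above the panel's face when the key is up, about 10 mm when latched; it moves with the key.
- key_b (a joint): Downward travel of the white key of unit_b: 0 up, about 0.0056 m latched down, 0.0115 m the bottom stop. A push-push key: its spring pushes up with 1.5 N at the top, rising by 1.1 N a mm (about 14 N at the bottom). Pressed from up past about 7 mm of travel and let go, it stays latched; a latched key feels solid under less than 7 N and stays latched if pushed no further than 7.5 mm; pressed to over 10 mm (about 12.5 N) and let go, it springs fully up.
- unit_c: One of four identical key units (white key in a black frame 46x40 mm, 2 mm high); the unit is fixed and stands on one of the four key places. Origin on the panel's face under the key's centre. Which unit stands where is drawn at random.
- key_c_top (a point): Centre of the flat top of the white key of unit_c, 34 mm (panel x) by 28 mm (panel y). 16 mm above the panel's face when the key is up, about 10 mm when latched; it moves with the key.
- key_c (a joint): Downward travel of the white key of unit_c: 0 up, about 0.0056 m latched down, 0.0115 m the bottom stop. A push-push key: its spring pushes up with 1.5 N at the top, rising by 1.1 N a mm (about 14 N at the bottom). Pressed from up past about 7 mm of travel and let go, it stays latched; a latched key feels solid under less than 7 N and stays latched if pushed no further than 7.5 mm; pressed to over 10 mm (about 12.5 N) and let go, it springs fully up.
- unit_d: One of four identical key units (white key in a black frame 46x40 mm, 2 mm high); the unit is fixed and stands on one of the four key places. Origin on the panel's face under the key's centre. Which unit stands where is drawn at random.
- key_d_top (a point): Centre of the flat top of the white key of unit_d, 34 mm (panel x) by 28 mm (panel y). 16 mm above the panel's face when the key is up, about 10 mm when latched; it moves with the key.
- key_d (a joint): Downward travel of the white key of unit_d: 0 up, about 0.0056 m latched down, 0.0115 m the bottom stop. A push-push key: its spring pushes up with 1.5 N at the top, rising by 1.1 N a mm (about 14 N at the bottom). Pressed from up past about 7 mm of travel and let go, it stays latched; a latched key feels solid under less than 7 N and stays latched if pushed no further than 7.5 mm; pressed to over 10 mm (about 12.5 N) and let go, it springs fully up.
- stick: Bystander, loose: red memory stick with a metal plug, lying, 18x51x8 mm; origin at the centre of its underside.
- cell: Bystander, loose: green round battery cell standing on end, 18 mm across, 67 mm tall; origin at the centre of its underside.
- pen: Bystander, loose: black marker pen, lying, 12x122x14 mm; origin at the centre of its underside.
- spare_board: Bystander, loose: green circuit board with black headers, lying flat, 105x96x24 mm; origin at the centre of its underside.
- tin: Bystander, loose: small white tin with a green screw lid, standing, 38 mm across, 50 mm tall; origin at the centre of its underside.
- adapter: Bystander, loose: small brass and steel threaded RF adapter, lying, 10x26x9 mm; origin at the centre of its underside.

How it is judged:
By the outcome, as a careful person would: the job done as asked, in the order asked, and still so for the second after the job is handed in, with the robot touching nothing.
It also fails if it takes over 51 s, if anything falls off the work surface, if the arm or the gripper's body presses on something with over 40 N, if the wrist force passes 120 N, or if a joint passes its speed limit or range.

### The arm

A 7-joint arm with a two-finger parallel gripper is mounted at the origin on a cart in front of the work surface, level with it; the furniture and walls round the work are solid. World frame = base frame: x ahead of the robot, y to its left, z up, the work surface at z = 0. Lengths are in m, angles in rad, forces in N, time in s.
With the tool pointing down it reaches from about 0.35 to 0.9 m from the base axis. Payload 8.1 kg.
Tool frame: the origin (TCP) lies midway between the tips of the shut fingers; the grasp point (between the pads) lies 19 mm behind it; z points along the fingers, y is the direction in which the jaws open and shut (so a half turn about z gives the same grasp; the last joint's range is limited). The gripper opens to 85 mm and grips with 20 to 120 N. Pads are 22 mm wide; open, the fingers measure 114 mm over their backs; the gripper's body (76 mm by 85 mm) begins 54 mm behind the grasp point. The pads swing forward as they close: fully open they stand 13 mm farther back than shut.
Start: joints at [1.193, 0.434, 0.025, 1.573, -0.012, 1.134, -0.075], TCP at [0.17, -0.602, 0.231] pointing down, gripper open.
Joint ranges: [-2.62, 2.62], [-0.44, 2.09], [-1.27, 1.32], [0.08, 2.57], [-1.32, 4.46], [0.12, 2], [-2.74, 2.74]. Speed limits (rad/s): [2.22, 2.22, 3.01, 3.01, 3.14, 3.14, 3.14].

### API

Orientations are given as a 3x3 rotation matrix whose columns are the frame's x, y, z axes.
In Python, from plant import observe, viewer, r gives the robot as it stands.
- The arm moves only by the tool carry_out, never from a script. Its argument "plan" is a list of rows, each a list of 3 entries, a list of its own where there are three numbers: the opening, from 0 (shut) to 1 (fully open), then the shift along the tool's x, y, z in m, then the turn, a rotation vector about the tool's x, y, z in degrees. In form: [[grip, [tx, ty, tz], [ax, ay, az]], ...]. A call has 1 to 12 rows; each row is the pose to reach, as a shift and turn from the pose commanded when the call began, along the tool's axes at that moment; what a row does not reach only later rows make up. A row lasts 1/12 s, in which the tool goes at most 41.7 mm and 7.16 degrees, less where a joint would pass 70% of its speed; a pose out of reach is approached as far as the arm can. A call with a gripper value outside its range is refused whole. The fingers move at their own pace and stop on an object; the grip force is fixed at half the most. Time passes only in rows, so rows that repeat a pose let the fingers close. It gives the time, the measured TCP pose, the force and the opening at its end, in the units of the state.
- observe(): the state, without advancing time (a new reading comes with each control period).
- viewer.camera(name): name is "scene" or "top" or "wrist"; returns the picture (400x640x3 uint8, blue, green, red); there is no depth.
- viewer.get_calibration(name): a dict with "fx", "fy", "cx", "cy" (pixels), "R" (3x3) and "t" (3): a world point X has camera coordinates R X + t; the wrist camera has in their place "hand_eye" (4x4, takes a point from camera to tool coordinates, whose origin is the TCP and whose axes are the flange's). Camera axes: x right, y down, z forward; pixel columns grow to the right and rows downward; lengths in m; the calibration is good to about 2 mm. A picture is of the moment at which its call begins: read the wrist's pose just before it. get_calibration takes no time and is no camera call.
- r.job_done(): hands the job in, once; it reports no verdict.
The state is a dict: "time": time; "qpos": joint angles; "dq": joint speeds; "tau": joint torques, N m; "ee_pos": TCP position; "orientation": TCP orientation; "ft_force": force on the tool from outside, world axes, zero at the start; "ft_torque": the same for the moment, N m; "width": finger opening in m.
Only numpy, scipy, OpenCV 4.12 (cv2) and the standard library are available. Lean on these libraries where they do the work, as an engineer would, in place of code of your own. Each camera call takes 0.05 s, during which the arm holds its last target. There are 200 camera calls.

## Working session

There is one attempt and no reset: what is moved stays moved. The work goes in short steps, Python scripts to look and compute and a tool call to move; the robot and the scene stay as the last step left them, time stands still between calls to the robot, and variables do not carry over. Pictures are saved under pics/ and viewed, about 8 in all and at most 12, crops included, and the job is handed in when it is done.

Besides the shell and the picture viewer there is one more tool, called after "Request:" by a JSON object that holds its "method" and its "body", one argument or row to a line. carry_out: Moves the arm, as the interface text tells. Its arguments: {"type":"object","properties":{"plan":{"type":"array"}},"required":["plan"]}

```bash
mkdir -p pics; python3 - <<'E'
from plant import observe, viewer, r
import cv2, numpy as np
s=observe(); print({k:np.round(v,3).tolist() for k,v in s.items()})
for n in("scene","top"):
    cv2.imwrite(f"pics/{n}1.png",viewer.camera(n)); print(n,viewer.get_calibration(n))
print(viewer.get_calibration("wrist"))
E
```

```text
{'time': 0.0, 'qpos': [1.193, 0.435, 0.025, 1.574, -0.012, 1.134, -0.075], 'dq': [0.0, -0.0, -0.001, -0.001, -0.0, 0.001, -0.001], 'tau': [-0.0, -67.046, 1.024, -31.621, 0.015, 0.012, -0.0], 'ee_pos': [0.169, -0.601, 0.231], 'orientation': [[0.962, 0.271, -0.001], [0.271, -0.962, 0.002], [-0.0, -0.002, -1.0]], 'ft_force': [0.484, 0.286, 0.419], 'ft_torque': [-0.003, 0.005, -0.01], 'width': 0.085}
scene {'fx': 489.4477361308869, 'fy': 489.4477361308869, 'cx': 327.30893722092446, 'cy': 209.5734542897355, 'R': array([[-0.60622365, -0.79525033, -0.00835424],
       [-0.59317862,  0.45913053, -0.66131557],
       [ 0.52974711, -0.39594958, -0.75006128]]), 't': array([0.32714323, 0.37353116, 0.79901735])}
top {'fx': 499.77014243634864, 'fy': 499.77014243634864, 'cx': 322.5805072858858, 'cy': 197.96826164560196, 'R': array([[-1.52475964e-02, -9.99883530e-01, -6.61329662e-04],
       [-9.98410907e-01,  1.52610193e-02, -5.42472377e-02],
       [ 5.42510121e-02, -1.66861242e-04, -9.98527316e-01]]), 't': array([0.00895688, 0.55806815, 1.11128449])}
{'fx': 338.8734493021753, 'fy': 338.8734493021753, 'cx': 318.44191327123275, 'cy': 203.0822112124275, 'hand_eye': array([[-6.18748648e-04, -9.49643829e-01, -3.13330840e-01,
         8.12491186e-02],
       [ 9.99999564e-01, -3.68635093e-04, -8.57484494e-04,
        -1.08406658e-03],
       [ 6.98800115e-04, -3.13331234e-01,  9.49643643e-01,
        -1.43636363e-01],
       [ 0.00000000e+00,  0.00000000e+00,  0.00000000e+00,
         1.00000000e+00]])}
```

View pics/top1.png

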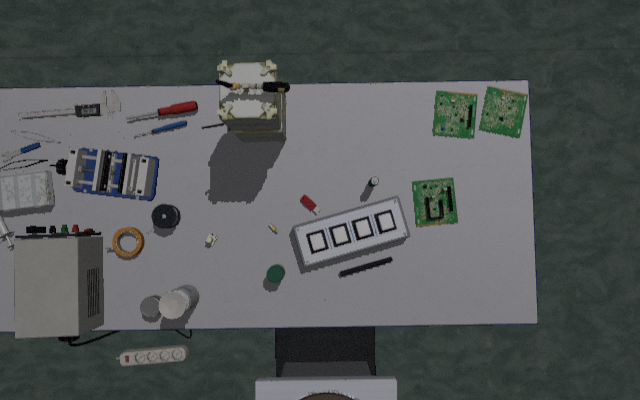

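View pics/scene1.png

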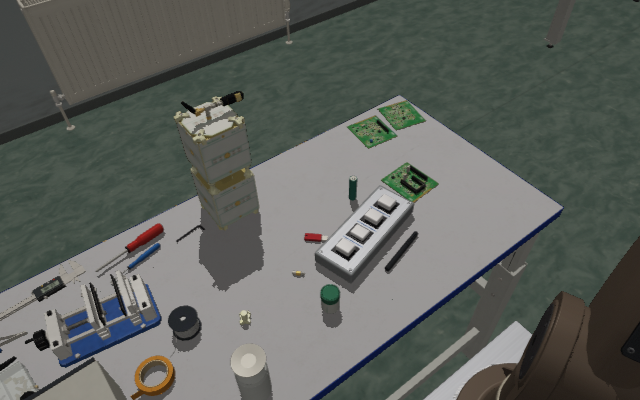

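The top view shows the panel at about (350,233), turned about 15°, with its four keys at (317,241), (340,234), (363,228) and (386,221). The cell stands behind it at (373,182), the stick at (308,203), the tin at (275,273) and the pen in front. Next I'll locate the key frames.

```bash
cat > h.py <<'E'
import cv2, numpy as np
from plant import observe, viewer, r
def ray(n,uv,z,s=None):
    c=viewer.get_calibration(n); d=np.array([(uv[0]-c["cx"])/c["fx"],(uv[1]-c["cy"])/c["fy"],1])
    if n=="wrist":
        H=c["hand_eye"]; R=np.array(s["orientation"]); o=R@H[:3,3]+s["ee_pos"]; d=R@H[:3,:3]@d
    else: o=-c["R"].T@c["t"]; d=c["R"].T@d
    return o+d*(z-o[2])/d[2]
def holes(img,lo,hi,thr=90):
    """bright keys enclosed by dark frames: (centre of frame, area)"""
    g=cv2.cvtColor(img,cv2.COLOR_BGR2GRAY); m=(g<thr).astype(np.uint8)
    cs,h=cv2.findContours(m,cv2.RETR_CCOMP,cv2.CHAIN_APPROX_NONE); out=[]
    for i,c in enumerate(cs):
        if h[0][i][3]<0 and h[0][i][2]>=0 and lo<cv2.contourArea(c)<hi:
            k=cs[h[0][i][2]]
            out.append((cv2.minAreaRect(c),cv2.minAreaRect(k)))
    return out
E
python3 - <<'E'
from h import *
for n in("top","scene"):
    im=cv2.imread(f"pics/{n}1.png")
    P=[]
    for f,k in holes(im,150,1500):
        if k[1][0]*k[1][1]<40: continue
        p=ray(n,f[0],.038); P.append(p); print(n,np.round(f[0],1),np.round(f[1],1),np.round(k[1],1),np.round(p,4),np.round(ray(n,k[0],.05),4))
    P=sorted(P,key=lambda p:-p[1])
    for a,b in zip(P,P[1:]): print(np.round(np.linalg.norm(a-b),4))
    if len(P)>1: d=P[0]-P[-1]; print("yaw deg of panel",np.degrees(np.arctan2(-d[0],d[1])))
E
```

```text
top [316.9 241.2] [20.6 18.1] [17.5 14.3] [0.462  0.0144 0.038 ] [0.4628 0.0143 0.05  ]
top [339.6 234.5] [20.6 18.3] [17.4 14.1] [ 0.4758 -0.0357  0.038 ] [ 0.4763 -0.0357  0.05  ]
top [362.2 227.9] [20.3 18.3] [17.6 14.1] [ 0.4895 -0.0857  0.038 ] [ 0.4899 -0.0859  0.05  ]
top [384.8 221.4] [20.5 18.2] [17.4 14.2] [ 0.5032 -0.1358  0.038 ] [ 0.5039 -0.1361  0.05  ]
0.0519
0.0519
0.0519
yaw deg of panel 15.346578042716706
```

Spacing comes out at 51.9 mm against the 52 mm given, with panel yaw 15.35°. The tool is already aligned at about 15.7°, so no turn is needed. I'll move above place_1 with the fingers shut.

Request:
{"method": "carry_out", "body": {
  "plan": [
    [0,[0.449,-0.513,0.0],[0,0,0]],
    [0,[0.449,-0.513,0.0],[0,0,0]],
    [0,[0.449,-0.513,0.0],[0,0,0]],
    [0,[0.449,-0.513,0.0],[0,0,0]],
    [0,[0.449,-0.513,0.0],[0,0,0]],
    [0,[0.449,-0.513,0.0],[0,0,0]],
    [0,[0.449,-0.513,0.0],[0,0,0]],
    [0,[0.449,-0.513,0.0],[0,0,0]],
    [0,[0.449,-0.513,0.0],[0,0,0]],
    [0,[0.449,-0.513,0.0],[0,0,0]],
    [0,[0.449,-0.513,0.0],[0,0,0]],
    [0,[0.449,-0.513,0.0],[0,0,0]]
  ]
}}

```text
time: 1.1
ee_pos: [0.3846, -0.1482, 0.2313]
orientation: [[0.963, 0.271, 0.0], [0.271, -0.963, -0.0], [-0.0, 0.0, -1.0]]
ft_force: [-0.6, -1.3, -1.4]
width: -0.0002
```

Request:
{"method": "carry_out", "body": {
  "plan": [
    [0,[0.119,-0.136,0.11],[0,0,0]],
    [0,[0.119,-0.136,0.11],[0,0,0]],
    [0,[0.119,-0.136,0.11],[0,0,0]],
    [0,[0.119,-0.136,0.11],[0,0,0]],
    [0,[0.119,-0.136,0.11],[0,0,0]],
    [0,[0.119,-0.136,0.11],[0,0,0]],
    [0,[0.119,-0.136,0.11],[0,0,0]],
    [0,[0.119,-0.136,0.11],[0,0,0]],
    [0,[0.119,-0.136,0.11],[0,0,0]]
  ]
}}

```text
time: 1.85
ee_pos: [0.4618, 0.0116, 0.1217]
orientation: [[0.963, 0.27, 0.0], [0.27, -0.963, -0.001], [-0.0, 0.001, -1.0]]
ft_force: [-1.1, -0.2, 0.3]
width: -0.0002
```

```bash
python3 - <<'E'
from h import *
s=observe(); im=viewer.camera("wrist"); cv2.imwrite("pics/w1.png",im); print(s["ee_pos"],s["qpos"],s["ft_force"])
R=np.array(s["orientation"])
for f,k in holes(im,800,20000):
    p=ray("wrist",f[0],.038,s); print(np.round(f[0]),np.round(f[1]),np.round(k[1]),np.round(p,4),"tool shift",np.round(R.T@(p-s["ee_pos"]),4))
E
```

```text
[0.4618447  0.01164648 0.12168646] [ 0.18209179  0.34312926 -0.40204193  2.06460957  0.19168744  0.76869494
 -1.63523543] [-1.12939901 -0.19177877  0.26387474]
[390. 210.] [60. 59.] [42. 50.] [ 0.4761 -0.0356  0.038 ] tool shift [0.001  0.0492 0.0837]
[613. 177.] [128.  52.] [3. 2.] [ 0.5403 -0.1759  0.038 ] tool shift [0.025  0.2017 0.0838]
```

View pics/w1.png

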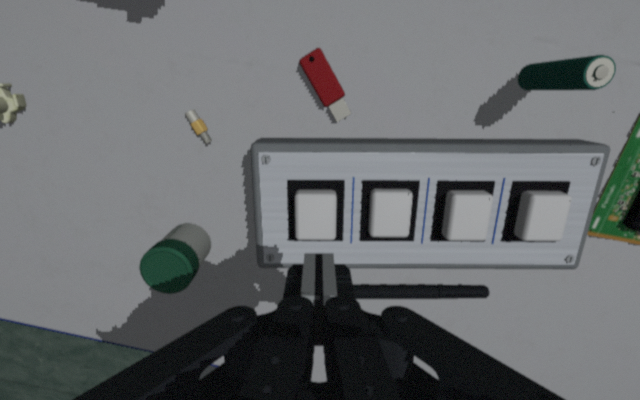

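The wrist picture shows the shut fingers at about (318,270), just in front of key 1 in the view. The keys are at (316,215), (390,212), (467,215) and (541,215). Key 2's frame agrees with the top view within 1 mm. Next I'll go down to just above key 1.

Request:
{"method": "carry_out", "body": {
  "plan": [
    [0,[0,-0.003,0.03],[0,0,0]],
    [0,[0,-0.003,0.05],[0,0,0]],
    [0,[0,-0.003,0.062],[0,0,0]],
    [0,[0,-0.003,0.066],[0,0,0]],
    [0,[0,-0.003,0.066],[0,0,0]],
    [0,[0,-0.003,0.066],[0,0,0]],
    [0,[0,-0.003,0.066],[0,0,0]]
  ]
}}

```text
time: 2.48
ee_pos: [0.462, 0.0156, 0.0564]
orientation: [[0.963, 0.27, 0.002], [0.27, -0.963, -0.0], [0.002, 0.001, -1.0]]
ft_force: [0.1, 0.0, -1.2]
width: -0.0001
```

Request:
{"method": "carry_out", "body": {
  "plan": [
    [0,[0,0,0.003],[0,0,0]],
    [0,[0,0,0.006],[0,0,0]],
    [0,[0,0,0.007],[0,0,0]],
    [0,[0,0,0.007],[0,0,0]],
    [0,[0,0,0.007],[0,0,0]]
  ]
}}

```text
time: 2.9
ee_pos: [0.4622, 0.0159, 0.0487]
orientation: [[0.963, 0.271, 0.002], [0.271, -0.963, -0.0], [0.001, 0.001, -1.0]]
ft_force: [2.2, -1.5, 4.3]
width: 0.0002
```

```bash
cat >> h.py <<'E'
def feel(n=8):
    F=[];Z=[]
    for _ in range(n):
        viewer.camera("wrist"); s=observe(); F.append(s["ft_force"]); Z.append(s["ee_pos"])
    print(s["time"],"pos",np.round(np.mean(Z,0),4),"F",np.round(np.mean(F,0),2),"sd",np.round(np.std(F,0),2),"Fz",np.round(np.array(F)[:,2],1))
E
python3 -c "
from h import *
feel()"
```

```text
3.3 pos [0.462  0.016  0.0486] F [ 2.88 -1.99  5.27] sd [0.47 0.44 0.68] Fz [5.2 4.6 4.3 5.4 5.7 5.8 6.5 4.7]
```

Key 1 gives 5.3 N at 3.4 mm of travel, and the spring predicts 5.2 N, so it is up. Now key 2.

Request:
{"method": "carry_out", "body": {
  "plan": [
    [0,[0,0,-0.015],[0,0,0]],
    [0,[0,0.01,-0.022],[0,0,0]],
    [0,[-0.001,0.035,-0.022],[0,0,0]],
    [0,[-0.001,0.053,-0.022],[0,0,0]],
    [0,[-0.001,0.053,-0.02],[0,0,0]],
    [0,[-0.001,0.053,-0.012],[0,0,0]],
    [0,[-0.001,0.053,-0.006],[0,0,0]],
    [0,[-0.001,0.053,-0.003],[0,0,0]],
    [0,[-0.001,0.053,0],[0,0,0]],
    [0,[-0.001,0.053,0],[0,0,0]],
    [0,[-0.001,0.053,0],[0,0,0]]
  ]
}}

```text
time: 4.22
ee_pos: [0.4744, -0.0348, 0.0481]
orientation: [[0.962, 0.272, -0.001], [0.272, -0.962, 0.0], [-0.001, -0.0, -1.0]]
ft_force: [0.2, -0.2, 0.2]
width: 0.0002
```

```bash
python3 -c "
from h import *
feel(6)"
```

```text
4.5167 pos [ 0.4748 -0.0351  0.0485] F [0.18 0.13 0.1 ] sd [0.5  0.32 0.49] Fz [-0.8  0.6  0.5  0.1  0.4 -0.2]
```

There is no force at z 0.0485, so key 2 is down. I'll lower gently until it is touched.

Request:
{"method": "carry_out", "body": {
  "plan": [
    [0,[0,0,0.001],[0,0,0]],
    [0,[0,0,0.002],[0,0,0]],
    [0,[0,0,0.0025],[0,0,0]],
    [0,[0,0,0.0025],[0,0,0]]
  ]
}}

```text
time: 4.85
ee_pos: [0.4749, -0.0354, 0.0461]
orientation: [[0.963, 0.271, 0.0], [0.271, -0.963, -0.0], [0.0, 0.0, -1.0]]
ft_force: [-0.8, -0.7, 6.6]
width: 0.0004
```

```bash
python3 -c "
from h import *
feel(6)"
```

```text
5.15 pos [ 0.4749 -0.0354  0.0462] F [-1.79 -0.15  7.76] sd [0.21 0.49 0.62] Fz [7.2 7.9 7.7 7.6 7.1 9. ]
```

Key 2 is solid: 7.8 N at 5.8 mm, so it is latched and not released. Now key 3.

Request:
{"method": "carry_out", "body": {
  "plan": [
    [0,[0,0,-0.015],[0,0,0]],
    [0,[0,0.01,-0.025],[0,0,0]],
    [0,[0,0.035,-0.025],[0,0,0]],
    [0,[0,0.052,-0.025],[0,0,0]],
    [0,[0,0.052,-0.022],[0,0,0]],
    [0,[0,0.052,-0.014],[0,0,0]],
    [0,[0,0.052,-0.008],[0,0,0]],
    [0,[0,0.052,-0.005],[0,0,0]],
    [0,[0,0.052,-0.0025],[0,0,0]],
    [0,[0,0.052,-0.0025],[0,0,0]],
    [0,[0,0.052,-0.0025],[0,0,0]]
  ]
}}

```text
time: 6.07
ee_pos: [0.4882, -0.0845, 0.0481]
orientation: [[0.962, 0.273, -0.001], [0.273, -0.962, 0.0], [-0.001, -0.0, -1.0]]
ft_force: [-1.8, 0.1, 5.6]
width: -0.0002
```

```bash
python3 -c "
from h import *
feel(6)"
```

```text
6.3667 pos [ 0.4882 -0.0845  0.0482] F [-2.61 -0.02  5.59] sd [0.3  0.14 0.54] Fz [6.4 5.1 5.9 5.6 5.9 4.8]
```

Key 3 is up: 5.6 N at 3.8 mm. Now key 4.

Request:
{"method": "carry_out", "body": {
  "plan": [
    [0,[0,0,-0.015],[0,0,0]],
    [0,[0,0.01,-0.023],[0,0,0]],
    [0,[0,0.035,-0.023],[0,0,0]],
    [0,[0,0.053,-0.023],[0,0,0]],
    [0,[0,0.053,-0.02],[0,0,0]],
    [0,[0,0.053,-0.012],[0,0,0]],
    [0,[0,0.053,-0.006],[0,0,0]],
    [0,[0,0.053,-0.003],[0,0,0]],
    [0,[0,0.053,0],[0,0,0]],
    [0,[0,0.053,0],[0,0,0]],
    [0,[0,0.053,0],[0,0,0]]
  ]
}}

```text
time: 7.28
ee_pos: [0.5025, -0.1351, 0.048]
orientation: [[0.962, 0.273, -0.002], [0.273, -0.962, 0.001], [-0.001, -0.001, -1.0]]
ft_force: [-2.9, 0.9, 5.4]
width: 0.0003
```

```bash
python3 -c "
from h import *
feel(6)"
```

```text
7.5833 pos [ 0.5025 -0.1351  0.0482] F [-2.88  1.93  5.45] sd [0.45 0.48 0.57] Fz [6.  5.6 4.3 6.  5.6 5.3]
```

Key 4 is up: 5.5 N at 3.8 mm. All four are now tapped, so I'll return above key 2 and press it.

Request:
{"method": "carry_out", "body": {
  "plan": [
    [0,[0,0,-0.015],[0,0,0]],
    [0,[0,-0.01,-0.023],[0,0,0]],
    [0,[0,-0.04,-0.023],[0,0,0]],
    [0,[0.001,-0.075,-0.023],[0,0,0]],
    [0,[0.001,-0.103,-0.023],[0,0,0]],
    [0,[0.001,-0.103,-0.023],[0,0,0]],
    [0,[0.001,-0.103,-0.015],[0,0,0]],
    [0,[0.001,-0.103,-0.005],[0,0,0]],
    [0,[0.001,-0.103,0],[0,0,0]],
    [0,[0.001,-0.103,0],[0,0,0]],
    [0,[0.001,-0.103,0],[0,0,0]]
  ]
}}

```text
time: 8.5
ee_pos: [0.4758, -0.0377, 0.0476]
orientation: [[0.963, 0.27, -0.002], [0.27, -0.963, -0.0], [-0.002, -0.0, -1.0]]
ft_force: [-0.4, 0.6, 0.1]
width: -0.0002
```

Request:
{"method": "carry_out", "body": {
  "plan": [
    [0,[0,0,0.002],[0,0,0]],
    [0,[0,0,0.004],[0,0,0]],
    [0,[0,0,0.006],[0,0,0]],
    [0,[0,0,0.0075],[0,0,0]],
    [0,[0,0,0.008],[0,0,0]],
    [0,[0,0,0.008],[0,0,0]],
    [0,[0,0,0.008],[0,0,0]]
  ]
}}

```text
time: 9.08
ee_pos: [0.4764, -0.0376, 0.041]
orientation: [[0.963, 0.27, 0.0], [0.27, -0.963, -0.001], [0.0, 0.001, -1.0]]
ft_force: [-2.5, 0.8, 13.5]
width: -0.0001
```

Travel is 11 mm at 13.5 N. I'll rise slowly and check on the way up that the key follows the finger.

Request:
{"method": "carry_out", "body": {
  "plan": [
    [0,[0,0,-0.002],[0,0,0]],
    [0,[0,0,-0.005],[0,0,0]],
    [0,[0,0,-0.008],[0,0,0]],
    [0,[0,0,-0.008],[0,0,0]],
    [0,[0,0,-0.008],[0,0,0]]
  ]
}}

```text
time: 9.5
ee_pos: [0.4763, -0.0375, 0.0486]
orientation: [[0.963, 0.271, 0.0], [0.271, -0.963, -0.0], [0.0, 0.001, -1.0]]
ft_force: [-1.2, -1.4, 4.8]
width: 0.0003
```

```bash
python3 -c "
from h import *
feel(4)"
```

```text
9.7 pos [ 0.4764 -0.0375  0.0484] F [-0.75 -2.28  5.3 ] sd [0.59 0.46 0.33] Fz [5.  5.1 5.3 5.8]
```

The key follows the finger with 5.3 N at 3.6 mm, so it has let go. Retracting to look.

Request:
{"method": "carry_out", "body": {
  "plan": [
    [0,[0,0,-0.02],[0,0,0]],
    [0,[0,0,-0.06],[0,0,0]],
    [0,[-0.04,0,-0.09],[0,0,0]],
    [0,[-0.06,0,-0.1],[0,0,0]],
    [0,[-0.06,0,-0.1],[0,0,0]],
    [0,[-0.06,0,-0.1],[0,0,0]],
    [0,[-0.06,0,-0.1],[0,0,0]],
    [0,[-0.06,0,-0.1],[0,0,0]]
  ]
}}

```text
time: 10.37
ee_pos: [0.419, -0.053, 0.1478]
orientation: [[0.962, 0.272, -0.0], [0.272, -0.962, 0.0], [-0.0, -0.001, -1.0]]
ft_force: [-0.4, 0.8, 0.2]
width: -0.0
```

```bash
python3 - <<'E'
from h import *
s=observe(); print(s["ee_pos"],s["ft_force"],s["time"])
w=viewer.camera("wrist"); t=viewer.camera("top"); a=cv2.imread("pics/top1.png")
d=cv2.absdiff(t,a).max(2)
for n,(x0,y0,x1,y1) in dict(stick=(295,190,325,218),cell=(360,170,385,205),tin=(258,258,292,295),adapter=(264,218,282,238),board=(410,170,462,230),pen=(335,255,397,280)).items(): print(n,(d[y0:y1,x0:x1]>40).sum())
cv2.imwrite("pics/w2.png",np.vstack([w[:300],cv2.resize(t[150:300,240:480],(640,300))[:,:640]]))
E
```

```text
[ 0.41901173 -0.05299104  0.14778799] [-0.36418576  0.82982932  0.22238401] 10.3667
stick 0
cell 0
tin 0
adapter 0
board 0
pen 1226
```

View pics/w2.png

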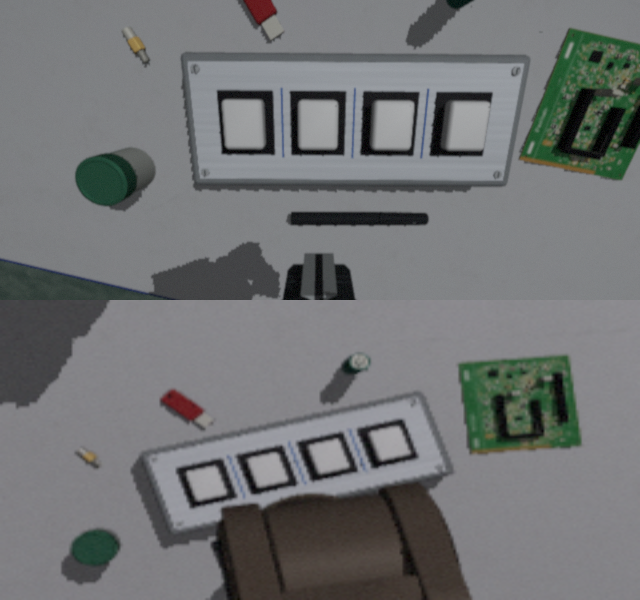

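The wrist view (top half) shows all four keys alike and the pen lying in place at (358,218). In the top view (bottom half) the pen is hidden only by the arm, and everything else is unchanged.

```bash
python3 -c "
from plant import r
print(r.job_done())"
```

```text
the job is handed in; nothing more can be done
None
```

The latched key was the second from the left. It is now released, and the job was handed in just after 10 s of robot time. The hand-in reports no verdict.

- **Taps, left to right:**

| Key | Force | Travel | State |
|---|---|---|---|
| 1 | 5.3 N | 3.4 mm | up |
| 2 | 7.8 N | 5.8 mm | latched (solid; no force until the finger reached it) |
| 3 | 5.6 N | 3.8 mm | up |
| 4 | 5.5 N | 3.8 mm | up |

- **Tap force on key 2:** this was slightly over the 7 N "solid" limit, but travel stayed under 7.5 mm. It was still latched when I came back to press it.
- **Release:** I pressed key 2 to about 11 mm at 13.5 N. It then followed the finger up, giving 5.3 N at 3.6 mm, which matches an unlatched key.
- **Last checks:** the arm is clear with no force on it, and all four keys look alike in the wrist view. The stick, cell, tin, adapter and board show no change in the top view. The same comparison did flag the pen, because the arm covers it there. In the wrist view it looks undisturbed, but I did not measure its position.

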